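# Clear the panel and hold the inspection mirror on its marker

### The arm

A 6-joint arm with a two-finger parallel gripper is mounted at the origin on the work surface. World frame = base frame: x ahead of the robot, y to its left, z up, the work surface at z = 0. Lengths are in m, angles in rad, forces in N, time in s.
With the tool pointing down it reaches from about 0.375 to 0.9 m from the base axis. Payload 3.1 kg.
Tool frame: the origin (TCP) lies between the finger pads; the fingertips stand 22 mm ahead of it and the grasp point (between the pads) lies 3 mm ahead of it; z points along the fingers, y is the line along which they close (so a half turn about z gives the same grasp; the last joint's range is limited). The gripper opens to 87 mm and grips with 3 to 60 N. Pads are 19 mm wide; open, the fingers measure 117 mm over their backs; the gripper's body (75 mm by 190 mm) begins 51 mm behind the grasp point.
Start: joints at [0.978, 0.527, 1.433, -0, 1.181, -0.178], TCP at [0.252, 0.572, 0.21] pointing down, gripper open.
Joint ranges: [-3.08, 3.08], [-0.75, 2.2], [0.22, 2.44], [-1.43, 4.57], [0, 2.65], [-2.85, 2.85]. Speed limits (rad/s): [2.79, 2.79, 3.14, 3.14, 3.14, 3.14].

### API

Orientations are given as a unit quaternion [x, y, z, w].
In Python, from rig import robot gives the robot as it stands.
- The arm moves only by the tool move_arm, never from a script. Its argument "series" is text: rows parted by semicolons, each of 6 numbers parted by spaces: the shift along the tool's x, y, z in mm, then the turn, a rotation vector about the tool's x, y, z in degrees. In form: dx dy dz ax ay az; .... A call has 1 to 8 rows; each row is the pose to reach, as a shift and turn from the pose commanded when the call began, along the tool's axes at that moment; what a row does not reach only later rows make up. A row lasts 1/12 s, in which the tool goes at most 41.7 mm and 7.16 degrees, less where a joint would pass 70% of its speed; a pose out of reach is approached as far as the arm can. A call with a gripper value outside its range is refused whole. "jaw" is the opening, from 0 (shut) to 1 (fully open), set as the call begins (left out, the last holds). The fingers move at their own pace and stop on an object; "newtons" is the grip in N (left out, the last holds). Time passes only in rows, so rows that repeat a pose let the fingers close. It gives the time, the measured TCP pose, the force, the opening and the grip force at its end, in the units of the state.
- robot.get_obs(): the state, without advancing time (a new reading comes with each control period).
- robot.camera(name): name is "side" or "top" or "wrist"; returns a dict with "img" (384x512x3 uint8, red, green, blue), "mtx" (3x3 intrinsics, pixels), "world_to_cam" (4x4, takes a point from world to camera coordinates). Camera axes: x right, y down, z forward; pixel columns grow to the right and rows downward; lengths in m; the calibration is good to about 2 mm. A picture is of the moment at which its call begins. There is no depth.
- robot.hand_in(): hands the job in; it is judged then, once.
Trained networks look in a picture, given as the dict that the camera call returned (one of the last four; its "shot" number tells which), for a name from the list of things; names that differ only in an ending like _2 or _b are one class to them, and where a whole thing is asked for, a point or a joint stands for the part that bears it (a point fixed in the world has none). Each returns a list of dicts, best first, with "p" (0 to 1); they miss things now and then, are a little off and sometimes report something else, mostly with a low value. They report only what shows in the picture. A call takes as long as a camera call. They do not tell look-alikes from the thing itself.
- robot.search_frame(picture, thing): "xyz" ([x, y, z] in m, in world coordinates, good to about 4 mm: the middle of the surface that is visible of it).
- robot.tip_of(picture, thing): "xyz" ([x, y, z] in m, in world coordinates, good to about 4 mm: a listed point, or the origin of a listed thing).
The state is a dict: "time": time; "q": joint angles; "joint_velocities": joint speeds; "joint_torque": joint torques, N m; "position": TCP position; "tool_rot": TCP orientation; "ft_force": force on the tool from outside, world axes, zero at the start; "moment": the same for the moment, N m; "grip_width": finger opening in m; "grip_force": force on a finger pad.
Only numpy, scipy, OpenCV 4.12 (cv2) and the standard library are available. Lean on these libraries where they do the work, as an engineer would, in place of code of your own. Each camera call takes 0.05 s, during which the arm holds its last target. There are 200 camera calls.

### The job

Pick up the scraper block and wipe the four steel offcuts off the camera station's green panel into the catch tray at its far end, keeping the fingers off the offcuts, then set the block down on the bench. Then take the bar above the sprung mirror and tilt it until the station's camera sees the round brass marker on the panel, centred in the mirror, and finish while still holding the mirror steady at that angle: do not let go. Leave the other things on the bench where they are.

Things in the scene. Friction and masses are not known exactly. Their poses are not given: they have to be found in the camera images.
- station: fixed camera station; origin on the bench under the centre of its panel; x towards the catch tray (away from the robot), y towards the mirror, z up. Panel: flat green slab, x -85 to 85 mm, y -65 to 65 mm, top at z 30 mm, no rim. The stand and camera described below are part of it.
- tray (a point): middle of the floor of the station's steel catch tray, at station x 126, y 0, z 4 mm. The tray adjoins the panel's x = 85 mm edge: inside x 85 to 167, y -72 to 72 mm; far wall 30 mm, side walls 26 mm high above the bench
- lens (a point): centre of the camera's lens front, at station x 0, y -170, z 130 mm, looking level along station +y at the middle of the mirror. Camera: grey box on a post, x -23 to 23, y -255 to -195 mm, up to z 153 mm
- mirror_pivot (a point): middle of the mirror's face, on its level hinge axis, at station x 0, y 130, z 130 mm; axes as the station's at tilt 0. Mirror 84 wide x 66 mm tall, 6 mm thick. Its stand: foot 120 mm wide in x, 50 mm deep in y, two posts up to z 147 mm at x = +-53, y = 130 mm
- mirror (a joint): mirror tilt in rad, 0 to 0.75, about its hinge (along station x). 0: upright, facing the lens. Grows as the top tips towards the panel (-y) and the face turns down. A spring returns it to 0 when let go (0.075 + 0.30 per rad N m: 1 to 2 N at the bar). The line of sight turns by twice the tilt: at tilt t it leaves the hinge axis towards station -y, 2t below level
- mirror_bar (a point): middle of the mirror's grip bar: round steel, 10 mm diameter, parallel to station x, 72 mm free between its two side stems, 110 mm from the hinge axis (straight above it at tilt 0: 240 mm above the bench); 72 mm of free space between bar and mirror top. The bar may turn between the fingers
- sight (a point): reflected line of sight: origin at the mirror pivot; its -y axis is where the camera looks after the mirror, x the hinge axis. A thin 50 mm steel pointer geared to the mirror, on the stand's side nearest the robot (63 mm off the middle), lies along this -y. In this frame the marker must have z = 0 to be centred; its x does not matter
- marker: round brass marker with a dark dot, 20 mm diameter, flat on the panel top; origin at its centre
- chip0: one of four equal loose steel offcuts, 16 x 12 x 8 mm, 12 g, at the start lying on the panel over the marker; origin at the centre of its underside
- chip1: one of four equal loose steel offcuts, 16 x 12 x 8 mm, 12 g, at the start lying on the panel; origin at the centre of its underside
- chip2: one of four equal loose steel offcuts, 16 x 12 x 8 mm, 12 g, at the start lying on the panel; origin at the centre of its underside
- chip3: one of four equal loose steel offcuts, 16 x 12 x 8 mm, 12 g, at the start lying on the panel; origin at the centre of its underside
- scraper: grey plastic scraper block standing on the bench, 80 to 170 g: foot 30 (x) x 120 (y) x 14 mm with a handle ridge 22 (x) x 90 (y) mm above it up to z 56 mm; origin at the centre of its underside; wipe along its x
- board_a: small populated circuit board, 80 x 110 x 16 mm, lying flat; leave it alone
- flux_bottle: white bottle, 44 mm diameter, 110 mm tall; leave it alone
- spool: metal wire spool, 56 mm diameter, 40 mm tall; leave it alone
- driver: screwdriver lying flat; leave it alone
- capacitor: small black can, 28 mm diameter, 35 mm tall; leave it alone
- transformer: dark metal block, 35 x 40 x 32 mm tall; leave it alone
- pot: open grey cup, 70 mm diameter, 90 mm tall; leave it alone
Not all that is in view belongs to the job. Leave any blue look-alike of the scraper alone.

How it is judged:
On the way, in this order (a step that is already met when the one before it is completed fails the run):
1. all four offcuts lie in the catch tray, wiped there with the scraper in the gripper (x of chip0 in the frame of station between 0.085 and 0.17 m and y of chip0 in the frame of station between -0.075 and 0.075 m and height (world z) of each of chip0, chip1, chip2, chip3 below 0.026 m and x of chip1 in the frame of station between 0.085 and 0.17 m and y of chip1 in the frame of station between -0.075 and 0.075 m and x of chip2 in the frame of station between 0.085 and 0.17 m and y of chip2 in the frame of station between -0.075 and 0.075 m and x of chip3 in the frame of station between 0.085 and 0.17 m and y of chip3 in the frame of station between -0.075 and 0.075 m and contact force between the fingers and scraper above 1 N), for 0.2 s.
2. the mirror is held with the marker centred in the camera's view (z of marker in the frame of sight between -0.01 and 0.01 m and velocity of joint mirror between -0.1 and 0.1 rad/s and contact force between the fingers and mirror above 0.5 N and contact force between scraper and mirror below 0.1 N), for 0.2 s.
At the end, for the whole second after the job is handed in: All offcuts lie in the catch tray; the scraper rests on the bench, let go and off the station; the fingers hold the mirror still (under 0.1 rad/s) with the reflected line of sight passing within 10 mm of the marker's centre, measured across the line in its upright plane (all of step 2 and x of chip0 in the frame of station between 0.085 and 0.17 m and y of chip0 in the frame of station between -0.075 and 0.075 m and height (world z) of each of chip0, chip1, chip2, chip3 below 0.026 m and x of chip1 in the frame of station between 0.085 and 0.17 m and y of chip1 in the frame of station between -0.075 and 0.075 m and x of chip2 in the frame of station between 0.085 and 0.17 m and y of chip2 in the frame of station between -0.075 and 0.075 m and x of chip3 in the frame of station between 0.085 and 0.17 m and y of chip3 in the frame of station between -0.075 and 0.075 m and contact force between the fingers and scraper below 0.1 N and height (world z) of scraper below 0.025 m and contact force between scraper and station below 0.1 N and linear speed of scraper below 0.03 m/s); the arm keeps its last pose, push and grip.
It fails at once if the fingers touch an offcut (contact force between the fingers and chip0 above 0.3 N or contact force between the fingers and chip1 above 0.3 N or contact force between the fingers and chip2 above 0.3 N or contact force between the fingers and chip3 above 0.3 N).
It fails at once if a bystander is moved by more than 20 mm (distance of any of board_a, flux_bottle, spool, driver, capacitor, transformer, pot from where it was at the start of the episode above 0.02 m).
It also fails if it takes over 70 s, if anything falls off the work surface, if the arm or the gripper's body presses on something with over 40 N, if the wrist force passes 120 N, or if a joint passes its speed limit or range.

## Working session

There is one attempt and no reset: what is moved stays moved. The work goes in short steps, Python scripts to look and compute and a tool call to move; the robot and the scene stay as the last step left them, time stands still between calls to the robot, and variables do not carry over. Pictures are saved under pics/ and viewed, at most 10 in all, crops included, and the job is handed in when it is done.

Besides the shell and the picture viewer there is one more tool, called after ">>>" by a JSON object that holds its "op" and its "data". move_arm: Moves the arm, as the interface text tells. Its arguments: {"type":"object","properties":{"series":{"type":"string"},"jaw":{"type":"number"},"newtons":{"type":"number"}},"required":["series"]}

```bash
ls; mkdir -p pics; cat > h.py <<'E'
from rig import robot
import numpy as np, cv2
from scipy.spatial.transform import Rotation as R
def look(n,f=None):
    p=robot.camera(n)
    if f: cv2.imwrite('pics/'+f,p['img'][:,:,::-1])
    return p
def find(p,t,k=3,fn='tip_of'):
    r=getattr(robot,fn)(p,t)[:k]
    print(t,[(np.round(d['xyz'],4).tolist(),round(d['p'],2)) for d in r]); return r
def px(p,X):
    c=p['world_to_cam']@np.r_[X,1]; u=p['mtx']@c[:3]; return u[:2]/u[2]
def ray(p,u,z):
    T=np.linalg.inv(p['world_to_cam']); d=T[:3,:3]@np.linalg.inv(p['mtx'])@np.r_[u,1]; o=T[:3,3]
    return o+d*(z-o[2])/d[2]
def st():
    o=robot.get_obs(); print({k:np.round(o[k],4).tolist() for k in('time','q','position','tool_rot','ft_force','grip_width','grip_force')}); return o
def delta(xyz,rot=None):
    "shift mm, rotvec deg in tool frame from the current pose"
    o=robot.get_obs(); r=R.from_quat(o['tool_rot']); s=r.inv().apply(np.array(xyz)-o['position'])*1000
    a=(r.inv()*rot).as_rotvec(degrees=True) if rot is not None else np.zeros(3)
    print('D',np.round(s,1),np.round(a,2))
E
cat > a.py <<'E'
from h import *
st()
for n in('top','side'):
    p=look(n,n+'0.png'); print(n)
    for t in 'station tray lens mirror_pivot mirror_bar marker chip0 scraper board_a flux_bottle spool driver capacitor transformer pot'.split(): find(p,t,5 if t in('chip0','scraper') else 1)
a=[cv2.imread(f'pics/{n}0.png') for n in('top','side')]
E
python3 a.py
```

```text
pics
{'time': 0.0, 'q': [0.9775, 0.5285, 1.4339, 0.0, 1.1814, -0.1785], 'position': [0.2514, 0.5714, 0.2091], 'tool_rot': [0.2059, 0.9786, -0.001, -0.0004], 'ft_force': [0.2687, -0.4415, -0.0501], 'grip_width': 0.0869, 'grip_force': 0.0}
top
station [([0.5563, -0.0515, -0.0026], 0.91)]
tray [([0.6825, -0.0266, 0.0075], 0.56)]
lens [([0.5922, -0.2174, 0.127], 0.79)]
mirror_pivot [([0.5317, 0.0796, 0.1257], 0.48)]
mirror_bar [([0.4214, 0.4976, 0.0035], 0.71)]
marker []
chip0 []
scraper [([0.3538, 0.3472, -0.0013], 0.58), ([0.692, 0.2006, -0.0007], 0.43)]
board_a [([0.5349, 0.0757, 0.2362], 0.64)]
flux_bottle [([0.718, 0.2524, -0.0011], 0.52)]
spool []
driver [([0.6071, 0.4515, -0.0019], 0.7)]
capacitor [([0.412, 0.1755, 0.0015], 0.53)]
transformer [([0.6932, 0.1958, -0.0041], 0.61)]
pot [([0.4942, -0.4524, -0.0001], 0.71)]
side
station [([0.5332, 0.0748, 0.239], 0.64)]
tray [([0.6841, -0.0255, -0.0003], 0.75)]
lens [([0.5929, -0.2154, 0.1318], 0.98)]
mirror_pivot [([0.5369, 0.0766, 0.1312], 0.63)]
mirror_bar [([0.5353, 0.0794, 0.2399], 0.75)]
marker []
chip0 [([0.5485, -0.0295, 0.0297], 0.6), ([0.6013, -0.0135, 0.0285], 0.5), ([0.5127, -0.0372, 0.0306], 0.49), ([0.5178, -0.0911, 0.0292], 0.4)]
scraper [([0.3623, 0.3449, -0.0007], 0.67), ([0.492, 0.2997, -0.0013], 0.53), ([0.6894, 0.1991, 0.0004], 0.28)]
board_a [([0.4209, 0.4965, 0.0007], 0.77)]
flux_bottle [([0.7154, 0.2516, -0.0004], 0.76)]
spool [([0.3927, -0.3138, 0.0028], 0.98)]
driver [([0.6026, 0.4518, 0.0005], 0.73)]
capacitor [([0.4133, 0.175, 0.0046], 0.56)]
transformer [([0.6877, 0.1982, 0.0013], 0.66)]
pot [([0.4901, -0.4567, -0.0031], 0.68)]
```

View pics/top0.png

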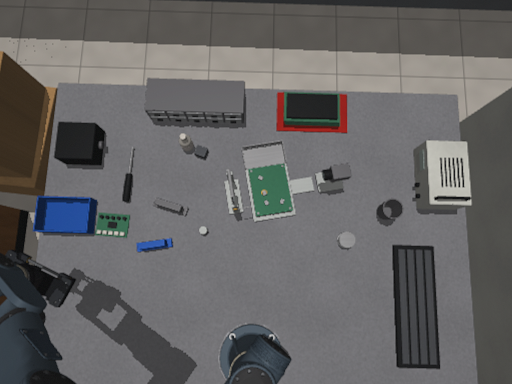

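View pics/side0.png

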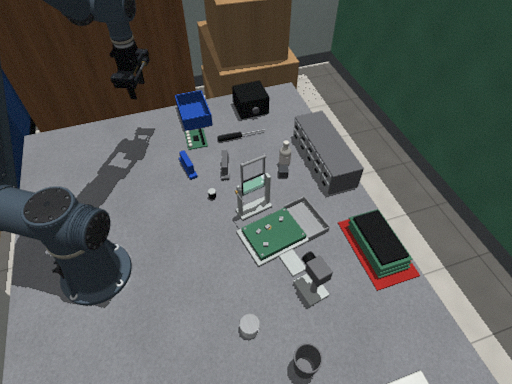

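The top view shows the grey scraper at (170,206), the blue look-alike at (154,244), the green panel at (270,190) and the mirror at (235,190). The side view shows four offcuts at (258,232), (268,227), (281,219) and (266,244). I'll go above the grey scraper.

```bash
cat >> h.py <<'E'
def down(yang):
    "tool pointing down with tool y at world angle yang (deg)"
    a=np.radians(yang); y=np.array([np.cos(a),np.sin(a),0]); z=np.array([0,0,-1.]); return R.from_matrix(np.c_[np.cross(y,z),y,z])
E
python3 -c "
from h import *
delta([.492,.2997,.21],down(-19))"
```

```text
D [-329.5 -152.4    0. ] [ 0.    0.   85.23]
```

>>> {"op": "move_arm", "data": {"series": "-330 -152 0 0 0 85;-330 -152 0 0 0 85;-330 -152 0 0 0 85;-330 -152 0 0 0 85;-330 -152 0 0 0 85;-330 -152 0 0 0 85;-330 -152 0 0 0 85;-330 -152 0 0 0 85", "jaw": 1}}

```text
time: 2.27
position: [0.4738, 0.3207, 0.2103]
tool_rot: [0.652, 0.758, 0.0, 0.0]
ft_force: [-0.1, 1.2, 0.4]
grip_width: 0.0873
grip_force: 0.0
```

```bash
python3 -c "
from h import *
st()
delta([.492,.2997,.21],down(-19))"
```

```text
{'time': 2.2667, 'q': [0.3997, 0.4558, 1.5677, 0.0001, 1.1177, 0.2498], 'position': [0.4738, 0.3207, 0.2103], 'tool_rot': [0.6522, 0.758, 0.0002, 0.0001], 'ft_force': [-0.065, 1.2396, 0.3863], 'grip_width': 0.0873, 'grip_force': 0.0}
D [-23.5  14.8   0.3] [ 2.000e-02 -2.000e-02  2.758e+01]
```

>>> {"op": "move_arm", "data": {"series": "-23 15 0 0 0 27.5;-23 15 0 0 0 27.5;-23 15 0 0 0 27.5;-23 15 0 0 0 27.5;-23 15 0 0 0 27.5"}}

```text
time: 2.68
position: [0.4914, 0.3016, 0.2101]
tool_rot: [0.813, 0.583, 0.0, -0.0]
ft_force: [-0.1, -0.2, 0.5]
grip_width: 0.0874
grip_force: 0.0
```

```bash
python3 -c "
from h import *
st()
p=look('wrist','w1.png'); find(p,'scraper')
find(look('top'),'scraper');find(look('side'),'scraper')
p=robot.camera('wrist')
for z in (0,.056): print([px(p,[.492,.2997,z])])
"
```

```text
{'time': 2.6833, 'q': [0.3567, 0.4621, 1.5567, 0.0001, 1.1227, 0.6832], 'position': [0.4914, 0.3016, 0.2101], 'tool_rot': [0.8126, 0.5828, 0.0001, -0.0], 'ft_force': [-0.1016, -0.1509, 0.4644], 'grip_width': 0.0874, 'grip_force': 0.0}
scraper [([0.3564, 0.3438, -0.0018], 0.95), ([0.4979, 0.3022, 0.001], 0.94)]
scraper [([0.3552, 0.3472, -0.0021], 0.63), ([0.5346, 0.077, 0.2374], 0.58), ([0.4921, 0.3003, 0.0063], 0.51)]
scraper [([0.3633, 0.345, -0.0002], 0.8), ([0.4921, 0.2995, -0.0047], 0.69)]
[array([254.35178655, 167.93071696])]
[array([254.40359518, 178.81823985])]
```

View pics/w1.png

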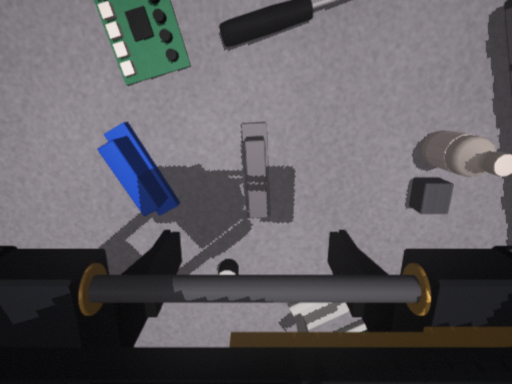

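The wrist view shows the grey scraper centred at (256,170), with its long axis running vertically between the fingers, so it is aligned. The blue one, at (138,170), is clear. Next I'll descend and grip.

>>> {"op": "move_arm", "data": {"series": "-1 2 40 0 0 0;-1 2 80 0 0 0;-1 2 115 0 0 0;-1 2 140 0 0 0;-1 2 155 0 0 0;-1 2 165 0 0 0;-1 2 166 0 0 0;-1 2 166 0 0 0"}}

```text
time: 3.7
position: [0.4928, 0.3005, 0.044]
tool_rot: [0.812, 0.584, -0.0, -0.0]
ft_force: [0.8, 0.8, 0.4]
grip_width: 0.0871
grip_force: 0.0
```

>>> {"op": "move_arm", "data": {"series": "0 0 0 0 0 0;0 0 0 0 0 0;0 0 0 0 0 0;0 0 0 0 0 0;0 0 0 0 0 0;0 0 0 0 0 0", "jaw": 0, "newtons": 30}}

```text
time: 4.2
position: [0.4929, 0.3005, 0.0445]
tool_rot: [0.812, 0.584, 0.0, 0.0]
ft_force: [1.2, 0.5, -0.0]
grip_width: 0.0549
grip_force: 0.0
```

>>> {"op": "move_arm", "data": {"series": "0 0 0 0 0 0;0 0 0 0 0 0;0 0 0 0 0 0;0 0 0 0 0 0;0 0 0 0 0 0;0 0 0 0 0 0;0 0 0 0 0 0;0 0 0 0 0 0"}}

```text
time: 4.87
position: [0.4927, 0.3004, 0.044]
tool_rot: [0.812, 0.584, -0.0, -0.0]
ft_force: [0.1, 0.7, 0.4]
grip_width: 0.004
grip_force: 0.0
```

>>> {"op": "move_arm", "data": {"series": "0 0 -5 0 0 0;0 0 -20 0 0 0;0 0 -50 0 0 0;0 0 -90 0 0 0;0 0 -106 0 0 0;0 0 -106 0 0 0"}}

```text
time: 5.37
position: [0.4959, 0.3017, 0.1551]
tool_rot: [0.812, 0.584, 0.005, 0.001]
ft_force: [0.7, 0.5, 0.6]
grip_width: 0.0003
grip_force: 0.0
```

```bash
cat > b.py <<'E'
from h import *
st()
L=[];P=[];S=[];T=[]
for n in('top','side','wrist'):
    p=look(n,'g_'+n+'.png'); print(n)
    find(p,'scraper',2)
    if n!='wrist':
        for t,l in(('lens',L),('mirror_pivot',P),('tray',T),('mirror_bar',S),('chip0',[])): 
            r=find(p,t,4 if t=='chip0' else 1); l+= [r[0]['xyz']] if r else []
L,P=np.mean(L,0),np.mean(P,0)
d=P-L; yaw=np.degrees(np.arctan2(-d[0],d[1])); print(yaw, P-d*130/300)
E
python3 b.py
```

```text
{'time': 5.3667, 'q': [0.3541, 0.5326, 1.6091, 0.0001, 0.9895, 0.6779], 'position': [0.4959, 0.3017, 0.1551], 'tool_rot': [0.8118, 0.5839, 0.005, 0.0014], 'ft_force': [0.6667, 0.5069, 0.5757], 'grip_width': 0.0003, 'grip_force': 0.0}
top
scraper [([0.3549, 0.3436, -0.0003], 0.67), ([0.4892, 0.2994, 0.0058], 0.66)]
lens [([0.5912, -0.2168, 0.1261], 0.77)]
mirror_pivot [([0.5339, 0.0791, 0.1302], 0.45)]
tray [([0.6823, -0.0252, 0.0072], 0.93)]
mirror_bar [([0.5329, 0.0773, 0.2345], 0.56)]
chip0 [([0.6844, -0.0255, 0.0064], 0.53)]
side
scraper [([0.3647, 0.3447, 0.0005], 0.67), ([0.4899, 0.2973, -0.0058], 0.64)]
lens [([0.5934, -0.215, 0.1295], 0.96)]
mirror_pivot [([0.534, 0.0756, 0.1307], 0.71)]
tray [([0.6825, -0.023, 0.0041], 0.61)]
mirror_bar []
chip0 [([0.6013, -0.0151, 0.0316], 0.5), ([0.5437, -0.0273, 0.0306], 0.49), ([0.5104, -0.036, 0.0302], 0.42), ([0.5187, -0.0873, 0.0281], 0.34)]
wrist
scraper [([0.3575, 0.3438, -0.0038], 0.84), ([0.4958, 0.3006, -0.0008], 0.69)]
11.253561201857824 [ 0.559235   -0.049725    0.12930167]
```

View pics/g_wrist.png

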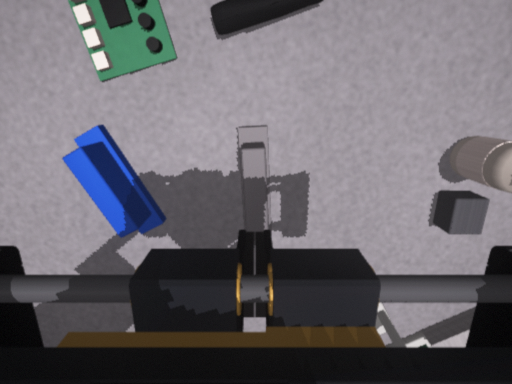

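```bash
python3 -c "
import cv2
i=cv2.imread('pics/g_top.png')[170:270,110:240]; cv2.imwrite('pics/c.png',cv2.resize(i,None,fx=5,fy=5,interpolation=2))
i=cv2.imread('pics/g_side.png')[90:220,150:300]; cv2.imwrite('pics/c2.png',cv2.resize(i,None,fx=4,fy=4,interpolation=2))
from h import *
p=look('wrist'); o=robot.get_obs(); print(px(p,o['position']),px(p,o['position']-[0,0,.022]),np.linalg.inv(p['world_to_cam'])[:3])"
```

```text
[251.87289234 237.34897019] [252.09061749 223.59100863] [[ 9.48068113e-01 -3.03538025e-01 -9.50343072e-02  5.20170473e-01]
 [-3.18066857e-01 -9.04221902e-01 -2.84984607e-01  3.77906498e-01]
 [ 5.71562925e-04  3.00412082e-01 -9.53809338e-01  3.23185658e-01]]
```

The wrist view shows the jaws shut and empty at (255,270), and the scraper still standing at (255,127)–(258,235). The grasp missed, so I'll check how.

View pics/c2.png

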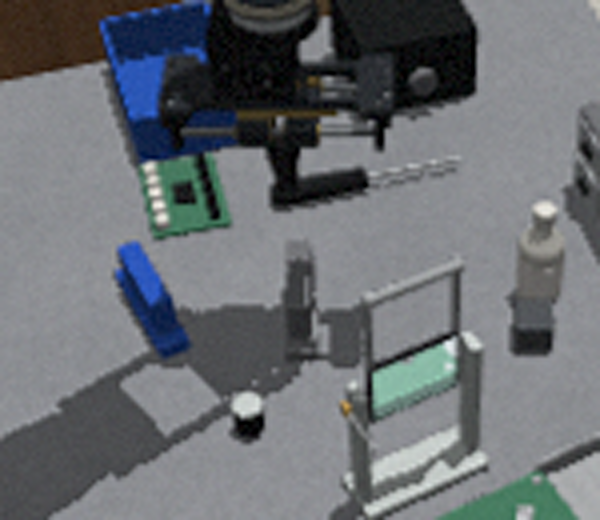

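```bash
python3 -c "
from h import *
p=look('wrist');print(p['mtx'])
s=[.492,.2997]
y=np.array([np.sin(np.radians(19)),np.cos(np.radians(19))])
for k in(-60,-45,45,60):
  for z in(0,.014,.056): print(k,z,px(p,[*(s+y*k/1000),z]).round(0), px(p,[*(s+y*k/1000+.015*np.array([y[1],-y[0]])),z]).round(0))
"
```

```text
[[304.43183237   0.         254.24285825]
 [  0.         304.43183237 195.003331  ]
 [  0.           0.           1.        ]]
-60 0 [252. 229.] [265. 229.]
-60 0.014 [252. 234.] [265. 234.]
-60 0.056 [252. 252.] [267. 253.]
-45 0 [252. 217.] [265. 217.]
-45 0.014 [252. 222.] [266. 222.]
-45 0.056 [252. 239.] [267. 239.]
45 0 [253. 137.] [267. 137.]
45 0.014 [253. 139.] [267. 139.]
45 0.056 [252. 145.] [270. 145.]
60 0 [253. 123.] [267. 123.]
60 0.014 [253. 124.] [268. 124.]
60 0.056 [252. 127.] [270. 127.]
```

```bash
python3 -c "
from h import *
o=st()
for n in('side','top'):
  p=look(n)
  P=o['position']
  print(n,px(p,P),px(p,P-[0,0,.022]),px(p,[.492,.2997,.056]),px(p,[.492,.2997,0]))
  for t in ('mirror_bar',): pass
i=cv2.imread('pics/g_top.png')[150:270,100:260]; i=cv2.resize(i,None,fx=5,fy=5,interpolation=2)
p2=px(p,P)-[100,150]; cv2.circle(i,tuple(int(v*5) for v in p2),4,(0,0,255),-1)
j=cv2.imread('pics/g_side.png')[100:220,150:310]; j=cv2.resize(j,None,fx=5,fy=5,interpolation=2); p=look('side')
for X,c in((P-[0,0,.022],(0,0,255)),(P,(0,255,255)),(np.array([.492,.2997,.056]),(255,0,0))):
  cv2.circle(j,tuple(int(v*5) for v in px(p,X)-[150,100]),4,c,-1)
cv2.imwrite('pics/c3.png',cv2.resize(np.vstack([i[:600],j]),(400,600)))
"
```

```text
{'time': 6.2667, 'q': [0.3539, 0.5392, 1.614, 0.0, 0.9883, 0.6779], 'position': [0.4927, 0.3004, 0.1501], 'tool_rot': [0.8119, 0.5838, 0.0, 0.0], 'ft_force': [-0.1983, -0.8072, -0.1262], 'grip_width': 0.0005, 'grip_force': 0.0}
side [222.00631089 138.33941938] [222.46453125 142.97974471] [223.75175463 157.53461896] [224.78178535 167.9184752 ]
top [159.85467744 199.69412594] [161.40698053 200.78315726] [166.32681363 204.31213608] [169.65539283 206.64421818]
```

View pics/c3.png

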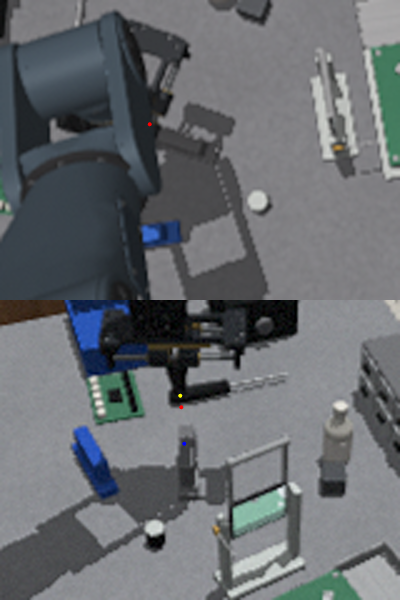

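The projected fingertip and ridge points agree with the side picture: red at (181,407), blue on the ridge at (184,443). The geometry looks right, so I'll grasp again, a bit lower, closing in stages and watching.

>>> {"op": "move_arm", "data": {"series": "0 0 0 0 0 0;0 0 0 0 0 0;0 0 0 0 0 0;0 0 0 0 0 0;0 0 0 0 0 0;0 0 0 0 0 0;0 0 0 0 0 0;0 0 0 0 0 0", "jaw": 1}}

```text
time: 7.08
position: [0.4927, 0.3004, 0.15]
tool_rot: [0.812, 0.584, -0.0, 0.0]
ft_force: [-0.1, 0.3, 0.1]
grip_width: 0.0462
grip_force: 0.0
```

>>> {"op": "move_arm", "data": {"series": "0 0 0 0 0 0;0 0 0 0 0 0;0 0 35 0 0 0;0 0 70 0 0 0;0 0 90 0 0 0;0 0 104 0 0 0;0 0 109 0 0 0;0 0 109 0 0 0"}}

```text
time: 7.75
position: [0.4918, 0.3, 0.0397]
tool_rot: [0.812, 0.584, -0.001, -0.0]
ft_force: [-0.2, 0.1, 0.6]
grip_width: 0.0866
grip_force: 0.0
```

>>> {"op": "move_arm", "data": {"series": "0 0 0 0 0 0;0 0 0 0 0 0;0 0 0 0 0 0;0 0 0 0 0 0", "jaw": 0.5}}

```text
time: 8.08
position: [0.4934, 0.3007, 0.0422]
tool_rot: [0.812, 0.584, 0.001, 0.0]
ft_force: [-0.2, -0.9, 0.6]
grip_width: 0.0679
grip_force: 0.0
```

```bash
python3 -c "
from h import *
st()
a=look('wrist')['img']; b=look('side')['img']
cv2.imwrite('pics/d.png',np.vstack([a,cv2.resize(b[90:220,130:303],(512,384),interpolation=2)])[:,:,::-1][::1,::1][0:768:1])
i=cv2.imread('pics/d.png'); cv2.imwrite('pics/d.png',cv2.resize(i,(400,600)))
"
```

```text
{'time': 8.0833, 'q': [0.354, 0.7024, 1.6811, -0.0, 0.7559, 0.6779], 'position': [0.4934, 0.3007, 0.0422], 'tool_rot': [0.8119, 0.5838, 0.0011, 0.0003], 'ft_force': [-0.1569, -0.9136, 0.5862], 'grip_width': 0.0679, 'grip_force': 0.0}
```

View pics/d.png

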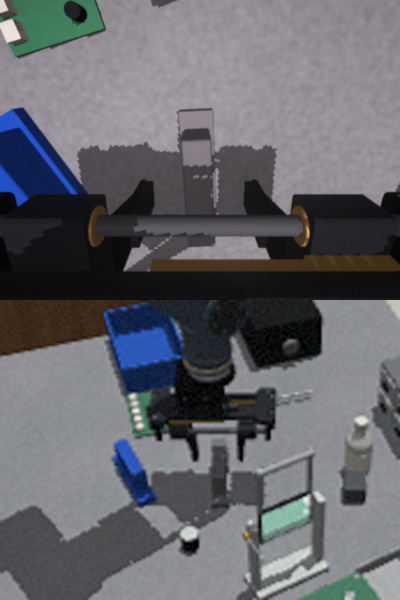

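The wrist half shows the ridge at (197,150) between the fingers at (148,190) and (250,190). In the side half, the fingertips at (193,457) and (240,457) look level with the ridge top, so they stand higher than the stated pose implies. I'll probe downward gently to find the real tip height.

>>> {"op": "move_arm", "data": {"series": "0 0 3 0 0 0;0 0 6 0 0 0;0 0 9 0 0 0;0 0 12 0 0 0;0 0 15 0 0 0;0 0 15 0 0 0", "jaw": 0.7}}

```text
time: 8.68
position: [0.4921, 0.3001, 0.0251]
tool_rot: [0.812, 0.584, -0.001, -0.0]
ft_force: [-0.3, 0.6, -0.4]
grip_width: 0.061
grip_force: 0.0
```

```bash
python3 -c "
from h import *
o=st()
p=look('side'); w=look('wrist')
P=o['position'];y=R.from_quat(o['tool_rot']).as_matrix()[:,1]
for k in(0,.022):
  for s in(-.032,.032): print(k,s,px(p,P+y*s-[0,0,k]).round(1),px(w,P+y*s-[0,0,k]).round(1))
cv2.imwrite('pics/e_s.png',p['img'][:,:,::-1]);cv2.imwrite('pics/e_w.png',w['img'][:,:,::-1])
i=p['img'][:,:,::-1][120:190,185:275].copy(); i=cv2.resize(i,(771,600),interpolation=cv2.INTER_NEAREST)
cv2.imwrite('pics/e.png',i)
"
```

```text
{'time': 8.6833, 'q': [0.3539, 0.7304, 1.6875, -0.0, 0.7253, 0.6779], 'position': [0.4921, 0.3001, 0.0251], 'tool_rot': [0.8119, 0.5838, -0.0008, -0.0002], 'ft_force': [-0.2632, 0.6014, -0.3527], 'grip_width': 0.061, 'grip_force': 0.0}
0 -0.032 [215.9 163.3] [200.4 237.3]
0 0.032 [232.8 163.2] [302.9 237.3]
0.022 -0.032 [216.4 167.3] [205.8 223.6]
0.022 0.032 [233.1 167.3] [298.  223.6]
```

View pics/e.png

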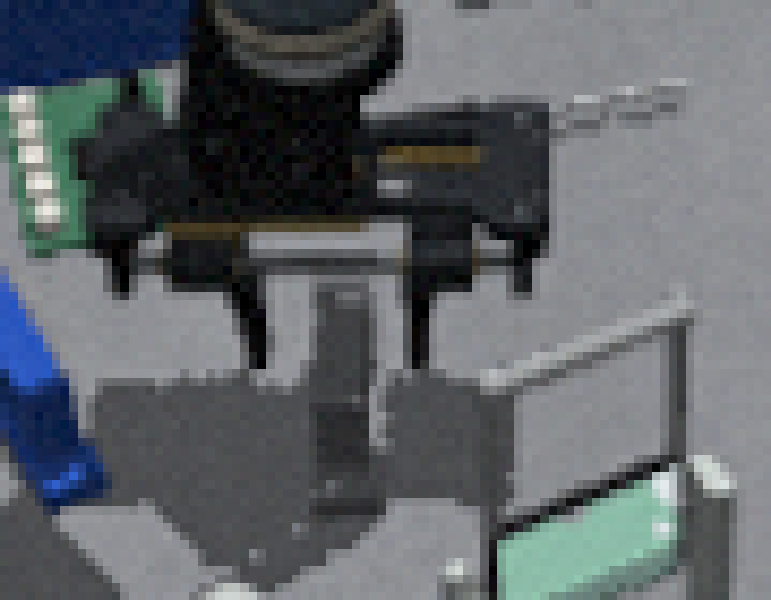

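The side crop puts the fingertips at crop (258,368) and (418,368). That is about 4 px, or roughly 20 mm, higher than stated. They now straddle the ridge, seen at (345,285)–(347,515). I'll close here.

>>> {"op": "move_arm", "data": {"series": "0 0 0 0 0 0;0 0 0 0 0 0;0 0 0 0 0 0;0 0 0 0 0 0;0 0 0 0 0 0;0 0 0 0 0 0;0 0 0 0 0 0;0 0 0 0 0 0", "jaw": 0.15, "newtons": 30}}

```text
time: 9.45
position: [0.4927, 0.3004, 0.0261]
tool_rot: [0.812, 0.584, 0.0, 0.0]
ft_force: [0.2, 0.3, 0.0]
grip_width: 0.0216
grip_force: 29.5
```

>>> {"op": "move_arm", "data": {"series": "0 0 0 0 0 0;0 0 0 0 0 0;0 0 3 0 0 0;0 0 7 0 0 0;0 0 11 0 0 0;0 0 14 0 0 0;0 0 14 0 0 0", "jaw": 0.45}}

```text
time: 10.03
position: [0.492, 0.3001, 0.0111]
tool_rot: [0.812, 0.584, -0.001, -0.0]
ft_force: [0.8, -0.6, 0.2]
grip_width: 0.0389
grip_force: 0.0
```

>>> {"op": "move_arm", "data": {"series": "0 0 0 0 0 0;0 0 0 0 0 0;0 0 0 0 0 0;0 0 0 0 0 0;0 0 0 0 0 0;0 0 0 0 0 0", "jaw": 0.1, "newtons": 40}}

```text
time: 10.53
position: [0.4928, 0.3004, 0.0122]
tool_rot: [0.812, 0.584, 0.0, 0.0]
ft_force: [0.1, 1.1, 0.2]
grip_width: 0.0215
grip_force: 39.6
```

```bash
python3 -c "
from h import *
st()"
```

```text
{'time': 10.5333, 'q': [0.3539, 0.7523, 1.6908, -0.0, 0.698, 0.6779], 'position': [0.4928, 0.3004, 0.0122], 'tool_rot': [0.8119, 0.5838, 0.0002, 0.0001], 'ft_force': [0.1321, 1.0817, 0.2133], 'grip_width': 0.0215, 'grip_force': 39.6406}
```

The jaws hold the ridge: opening 21.5 mm, force 40 N. TCP z reads 0.012 with no floor contact, so the z reading is biased, and I'll use heights relative to this grasp. Lift high and go over the mirror to the near end of the panel.

>>> {"op": "move_arm", "data": {"series": "0 0 -10 0 0 0;0 0 -40 0 0 0;0 0 -80 0 0 0;0 0 -120 0 0 0;0 0 -160 0 0 0;0 0 -200 0 0 0;0 0 -240 0 0 0;0 0 -280 0 0 0"}}

```text
time: 11.2
position: [0.4917, 0.3001, 0.2948]
tool_rot: [0.812, 0.584, 0.0, -0.0]
ft_force: [0.5, 0.4, -0.9]
grip_width: 0.022
grip_force: 39.6
```

```bash
python3 -c "
from h import *
st(); c=np.array([.5592,-.0497]);a=np.radians(11.25);u=np.array([np.cos(a),np.sin(a)])
delta([*(c-.1*u),.31],down(11.25))
w=look('wrist');find(w,'scraper')
for n in('top','side'):
  p=look(n); find(p,'scraper'); find(p,'mirror_bar',1)
"
```

```text
{'time': 11.2, 'q': [0.354, 0.3737, 1.4509, 0.0, 1.3168, 0.6779], 'position': [0.4917, 0.3001, 0.2948], 'tool_rot': [0.8119, 0.5838, 0.0001, -0.0], 'ft_force': [0.5193, 0.3855, -0.9198], 'grip_width': 0.022, 'grip_force': 39.6402}
D [-359.8   88.6  -15.2] [ 1.000e-02 -1.000e-02 -2.981e+01]
scraper [([0.4969, 0.3019, 0.2858], 0.77), ([0.3586, 0.3453, -0.0021], 0.58)]
scraper [([0.3538, 0.3461, -0.0004], 0.69), ([0.5341, 0.0758, 0.2345], 0.66), ([0.4915, 0.3022, 0.2915], 0.56)]
mirror_bar [([0.5358, 0.076, 0.2365], 0.39)]
scraper [([0.4908, 0.2996, 0.2756], 0.64), ([0.3651, 0.348, 0.0007], 0.63), ([0.5946, -0.2191, 0.1313], 0.56)]
mirror_bar [([0.5368, 0.0767, 0.2382], 0.59)]
```

>>> {"op": "move_arm", "data": {"series": "-20 5 -18 0 0 -4;-60 15 -18 0 0 -9;-100 25 -18 0 0 -14;-140 35 -18 0 0 -19;-180 45 -18 0 0 -24;-220 55 -18 0 0 -29;-260 65 -18 0 0 -30;-300 75 -18 0 0 -30"}}

```text
time: 12.27
position: [0.4669, -0.0095, 0.3086]
tool_rot: [0.633, 0.774, -0.001, -0.001]
ft_force: [0.9, -0.1, -1.6]
grip_width: 0.022
grip_force: 39.6
```

>>> {"op": "move_arm", "data": {"series": "-33 49 0 0 0 0;-33 49 0 0 0 0;-33 49 0 0 0 0;-33 49 40 0 0 0;-33 49 80 0 0 0;-33 49 120 0 0 0"}}

```text
time: 12.77
position: [0.522, -0.0301, 0.1882]
tool_rot: [0.633, 0.774, -0.0, -0.0]
ft_force: [0.8, 0.5, -2.0]
grip_width: 0.0221
grip_force: 39.6
```

```bash
cat > c.py <<'E'
from h import *
import sys
x,y,z=map(float,sys.argv[1:4])
o=st(); c=np.array([.5592,-.0497]);a=np.radians(11.25);u=np.array([np.cos(a),np.sin(a)]);v=np.array([-u[1],u[0]])
d=o['position'][:2]-c; print('TCP in station',(d@u*1000).round(1),(d@v*1000).round(1))
delta([*(c+x/1000*u+y/1000*v),z],down(11.25))
E
python3 c.py -100 0 .05
python3 -c "
from h import *
for n in('top','side','wrist'):
  p=look(n,'f_'+n+'.png'); find(p,'scraper',2)
  find(p,'chip0',4)
"
```

```text
{'time': 12.7667, 'q': [-0.2715, 0.4205, 1.7106, 0.0001, 1.0113, -0.4714], 'position': [0.522, -0.0301, 0.1882], 'tool_rot': [0.633, 0.7741, -0.0001, -0.0004], 'ft_force': [0.7991, 0.5004, -2.0426], 'grip_width': 0.0221, 'grip_force': 39.641}
TCP in station -32.7 26.5
D [-26.3 -67.3 138.2] [-0.04 -0.03  0.2 ]
scraper []
chip0 []
scraper [([0.5218, -0.0333, 0.1721], 0.92), ([0.3648, 0.3451, 0.0016], 0.66)]
chip0 [([0.6839, -0.0267, -0.0006], 0.64), ([0.5429, -0.0267, 0.0262], 0.55), ([0.5188, -0.0911, 0.0301], 0.35)]
scraper [([0.5305, -0.0293, 0.1822], 0.8)]
chip0 [([0.597, -0.0155, 0.0295], 0.65), ([0.6853, -0.0251, 0.0037], 0.4)]
```

>>> {"op": "move_arm", "data": {"series": "-26 -40 0 0 0 0;-26 -47 5 0 0 0;-26 -47 40 0 0 0;-26 -47 75 0 0 0;-26 -47 105 0 0 0;-26 -47 125 0 0 0;-26 -47 135 0 0 0;-26 -47 135 0 0 0"}}

```text
time: 13.88
position: [0.4817, -0.0653, 0.0542]
tool_rot: [0.633, 0.774, -0.0, -0.001]
ft_force: [-1.1, 1.0, -0.2]
grip_width: 0.0218
grip_force: 39.6
```

```bash
python3 c.py -80 0 .0432; python3 -c "
from h import *
p=look('side','k_side.png'); find(p,'scraper',2);find(p,'chip0',4)
w=look('wrist'); find(w,'scraper',1);find(w,'chip0',4)
a=cv2.resize(p['img'][190:280,210:330],(400,300),interpolation=2);b=cv2.resize(w['img'],(400,300))
cv2.imwrite('pics/k.png',np.vstack([a,b])[:,:,::-1])"
```

```text
{'time': 13.8833, 'q': [-0.3651, 0.6093, 1.9055, -0.0001, 0.6286, -0.5646], 'position': [0.4817, -0.0653, 0.0542], 'tool_rot': [0.6331, 0.774, -0.0003, -0.0009], 'ft_force': [-1.1481, 0.9707, -0.1615], 'grip_width': 0.0218, 'grip_force': 39.6406}
TCP in station -79.1 -0.2
D [ 0.2 -0.9 11. ] [-0.09 -0.05  0.19]
scraper [([0.4827, -0.0662, 0.038], 0.71), ([0.361, 0.3442, 0.0002], 0.7)]
chip0 []
scraper [([0.487, -0.0621, 0.0463], 0.78)]
chip0 [([0.5991, -0.015, 0.0318], 0.93), ([0.5447, -0.029, 0.0286], 0.82), ([0.5112, -0.0363, 0.0301], 0.63)]
```

View pics/k.png

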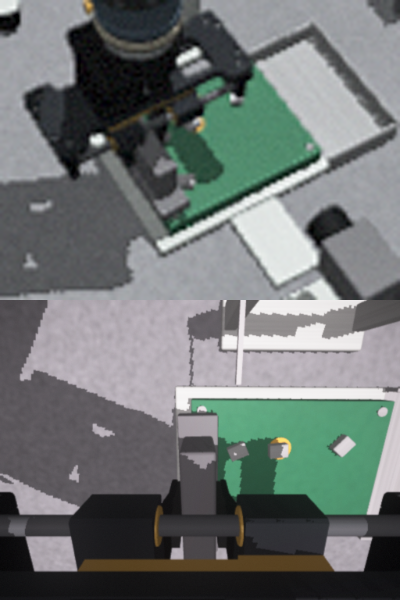

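In the lower half, the wrist view shows the scraper at (198,470) along the near edge of the panel. Offcuts are at (238,452), (280,450) over the brass marker, and (343,445). All are ahead of the block, so lower it gently to the panel.

>>> {"op": "move_arm", "data": {"series": "0 0 3 0 0 0;0 0 6 0 0 0;0 0 8 0 0 0;0 0 9 0 0 0;0 0 10 0 0 0;0 0 10 0 0 0"}}

```text
time: 14.68
position: [0.4818, -0.0653, 0.0447]
tool_rot: [0.633, 0.774, -0.0, -0.0]
ft_force: [0.3, -0.1, -0.6]
grip_width: 0.0215
grip_force: 39.6
```

>>> {"op": "move_arm", "data": {"series": "0 0 1 0 0 0;0 0 1 0 0 0;0 0 1 0 0 0"}}

```text
time: 14.93
position: [0.482, -0.0653, 0.044]
tool_rot: [0.633, 0.774, -0.0, -0.0]
ft_force: [-0.1, -0.1, -1.0]
grip_width: 0.0218
grip_force: 39.6
```

>>> {"op": "move_arm", "data": {"series": "0 0 1 0 0 0;0 0 1 0 0 0;0 0 1 0 0 0"}}

```text
time: 15.18
position: [0.4819, -0.0653, 0.043]
tool_rot: [0.633, 0.774, -0.0, -0.0]
ft_force: [0.3, -0.1, -0.7]
grip_width: 0.0222
grip_force: 39.6
```

>>> {"op": "move_arm", "data": {"series": "0 6 0 0 0 0;0 16 0 0 0 0;0 28 0 0 0 0;0 40 0 0 0 0;0 52 0 0 0 0;0 64 0 0 0 0;0 76 0 0 0 0;0 88 0 0 0 0"}}

```text
time: 15.85
position: [0.5697, -0.0475, 0.0431]
tool_rot: [0.633, 0.774, 0.0, 0.0]
ft_force: [-1.2, -0.5, -1.4]
grip_width: 0.0215
grip_force: 39.6
```

>>> {"op": "move_arm", "data": {"series": "0 10 0 0 0 0;0 20 0 0 0 0;0 30 0 0 0 0;0 40 0 0 0 0;0 50 0 0 0 0;0 60 0 0 0 0;0 68 0 0 0 0;0 76 0 0 0 0"}}

```text
time: 16.52
position: [0.6437, -0.0325, 0.043]
tool_rot: [0.633, 0.774, 0.0, 0.0]
ft_force: [0.3, 0.1, -1.9]
grip_width: 0.0218
grip_force: 39.6
```

>>> {"op": "move_arm", "data": {"series": "0 6 0 0 0 0;0 8 0 0 0 0;0 8 0 0 0 0;0 8 0 0 0 0"}}

```text
time: 16.85
position: [0.6501, -0.0311, 0.0429]
tool_rot: [0.633, 0.774, -0.0, -0.0]
ft_force: [-0.1, -0.5, -0.5]
grip_width: 0.022
grip_force: 39.6
```

```bash
python3 c.py 87 0 .0432; python3 -c "
from h import *
for n in('top','side','wrist'):
  p=look(n,'m_'+n+'.png'); find(p,'chip0',5);find(p,'marker',1)
"
```

```text
{'time': 16.85, 'q': [-0.2192, 0.7701, 1.4825, -0.0002, 0.8899, -0.4189], 'position': [0.6501, -0.0311, 0.0429], 'tool_rot': [0.6331, 0.7741, -0.0003, -0.0004], 'ft_force': [-0.0675, -0.4575, -0.5001], 'grip_width': 0.022, 'grip_force': 39.6405}
TCP in station 92.7 0.5
D [-0.5 -5.7 -0.3] [-0.05 -0.02  0.19]
chip0 [([0.4924, -0.4526, -0.0032], 0.26)]
marker []
chip0 []
marker [([0.5496, -0.0291, 0.0276], 0.47)]
chip0 [([0.6663, 0.012, 0.0131], 0.69), ([0.6704, -0.0041, 0.0097], 0.63), ([0.6751, -0.0539, 0.0123], 0.45)]
marker [([0.5478, -0.0268, 0.0276], 0.85)]
```

>>> {"op": "move_arm", "data": {"series": "0 -2 -10 0 0 0;0 -10 -40 0 0 0;0 -45 -80 0 0 0;0 -85 -90 0 0 0;0 -125 -90 0 0 0;0 -165 -90 0 0 0;0 -205 -90 0 0 0;0 -245 -90 0 0 0"}}

```text
time: 17.97
position: [0.411, -0.0795, 0.1342]
tool_rot: [0.633, 0.774, 0.0, 0.001]
ft_force: [0.2, -0.7, -1.4]
grip_width: 0.0219
grip_force: 39.6
```

```bash
python3 -c "
from h import *
for n in('top','side','wrist'):
  p=look(n,'n_'+n+'.png'); find(p,'chip0',5);find(p,'marker',1)
delta([.4,-.1,.06],down(11.25))
a=[cv2.imread('pics/n_%s.png'%n) for n in('side','wrist')]
cv2.imwrite('pics/n.png',np.vstack([cv2.resize(a[0][180:285,220:360],(400,300),interpolation=2),cv2.resize(a[1],(400,300))]))
"
```

```text
chip0 [([0.5583, -0.0542, -0.003], 0.57)]
marker [([0.5501, -0.0238, 0.0332], 0.59)]
chip0 [([0.4937, -0.4572, -0.0043], 0.65), ([0.6791, -0.0512, 0.0117], 0.42)]
marker [([0.5476, -0.0286, 0.0257], 0.6)]
chip0 [([0.6768, -0.0532, 0.0149], 0.77), ([0.6532, -0.0147, 0.011], 0.5), ([0.5484, -0.0285, 0.029], 0.37)]
marker [([0.5642, -0.0481, 0.0004], 0.74)]
D [-17.  -18.1  73.3] [0.09 0.07 0.24]
```

View pics/n.png

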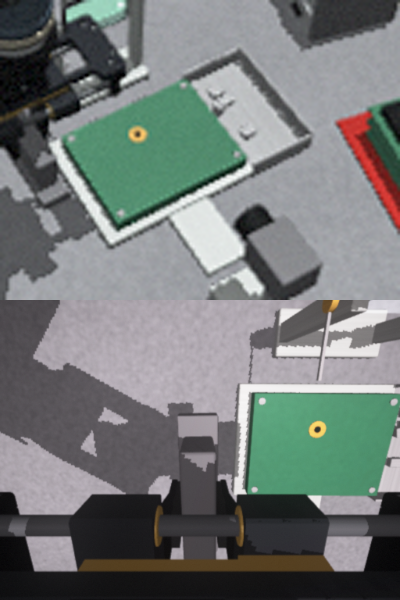

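The side half shows the panel clean with the brass marker at (138,133), and the offcuts in the tray at (215,95)–(247,130). The wrist half shows the marker at (318,429). Set the block down on free bench.

>>> {"op": "move_arm", "data": {"series": "-17 -18 20 0 0 0;-17 -18 55 0 0 0;-17 -18 85 0 0 0;-17 -18 105 0 0 0;-17 -18 115 0 0 0;-17 -18 119 0 0 0;-17 -18 121 0 0 0;-17 -18 121 0 0 0"}}

```text
time: 19.08
position: [0.3991, -0.0997, 0.0123]
tool_rot: [0.633, 0.774, 0.0, 0.0]
ft_force: [1.0, 0.3, -1.2]
grip_width: 0.0217
grip_force: 39.7
```

>>> {"op": "move_arm", "data": {"series": "0 0 0.5 0 0 0;0 0 0.5 0 0 0;0 0 0.5 0 0 0"}}

```text
time: 19.33
position: [0.3994, -0.0998, 0.0121]
tool_rot: [0.633, 0.774, 0.0, 0.001]
ft_force: [1.2, 2.6, 3.8]
grip_width: 0.0216
grip_force: 39.7
```

```bash
python3 -c "
from h import *
st()
c=np.array([.5592,-.0497]);a=np.radians(11.25);Rz=np.array([[np.cos(a),np.sin(a)],[-np.sin(a),np.cos(a)]])
for n in('side','wrist','top'):
  p=look(n); r=find(p,'marker',2)
  h=cv2.cvtColor(p['img'],cv2.COLOR_RGB2HSV); m=cv2.inRange(h,(12,90,90),(32,255,255))
  k,l,s,cc=cv2.connectedComponentsWithStats(m)
  for q in range(1,k):
    if s[q,4]>6:
      X=ray(p,cc[q]+0.0,.03); S=Rz@(X[:2]-c)
      if abs(S[0])<.08 and abs(S[1])<.08: print(n,cc[q],s[q,4],X.round(4),(S*1000).round(1))
"
```

```text
{'time': 19.3333, 'q': [-0.5181, 0.6656, 2.1126, 0.0003, 0.3613, -0.7184], 'position': [0.3994, -0.0998, 0.0121], 'tool_rot': [0.633, 0.7742, 0.0002, 0.0011], 'ft_force': [1.2459, 2.5914, 3.7764], 'grip_width': 0.0216, 'grip_force': 39.7482}
marker [([0.4929, -0.4573, -0.0058], 0.6), ([0.5499, -0.0302, 0.0281], 0.4)]
side [267.69230769 226.5       ] 26 [ 0.5484 -0.0281  0.03  ] [-6.3 23.2]
marker []
marker []
```

The block is resting on the bench (contact 3.8 N). Release it and rise clear.

>>> {"op": "move_arm", "data": {"series": "0 0 0 0 0 0;0 0 0 0 0 0;0 0 0 0 0 0;0 0 0 0 0 0;0 0 0 0 0 0;0 0 0 0 0 0;0 0 0 0 0 0", "jaw": 1, "newtons": 25}}

```text
time: 20.22
position: [0.3982, -0.0996, 0.0115]
tool_rot: [0.633, 0.774, -0.0, -0.0]
ft_force: [1.0, 0.6, -0.2]
grip_width: 0.0603
grip_force: 0.0
```

>>> {"op": "move_arm", "data": {"series": "0 0 -10 0 0 0;0 0 -40 0 0 0;0 0 -80 0 0 0;0 0 -120 0 0 0;0 0 -160 0 0 -7;0 0 -200 0 0 -14;0 0 -240 0 0 -21;0 0 -280 0 0 -28"}}

```text
time: 20.88
position: [0.3973, -0.099, 0.2937]
tool_rot: [0.424, 0.906, 0.0, -0.0]
ft_force: [1.7, -0.9, 0.1]
grip_width: 0.087
grip_force: 0.0
```

```bash
sed -i 's/^delta.*/delta([*(c+x\/1000*u+y\/1000*v),z],down(float(sys.argv[4])))/' c.py; python3 c.py 0 130 .30 101.25
python3 -c "
from h import *
for n in('side','top'):
  p=look(n);find(p,'scraper',2);find(p,'mirror_bar',1)
  q=[d['xyz'] for d in robot.tip_of(p,'chip0')]; print(np.round(q,3).tolist())"
```

```text
{'time': 20.8833, 'q': [-0.5188, 0.1178, 1.8184, 0.0, 1.2055, -1.2132], 'position': [0.3973, -0.099, 0.2937], 'tool_rot': [0.4243, 0.9055, 0.0, -0.0], 'ft_force': [1.6791, -0.9021, 0.0932], 'grip_width': 0.087, 'grip_force': 0.0}
TCP in station -168.4 -16.8
D [ 48.6 218.1  -6.3] [  0.    -0.   -61.46]
scraper [([0.3994, -0.1031, -0.004], 0.7), ([0.3594, 0.3475, 0.002], 0.6)]
mirror_bar [([0.5352, 0.0742, 0.2375], 0.7)]
[[0.678, -0.05, 0.013]]
scraper [([0.5555, -0.0503, -0.0005], 0.69), ([0.3993, -0.1032, 0.0021], 0.68)]
mirror_bar [([0.5345, 0.0768, 0.2372], 0.54)]
[]
```

>>> {"op": "move_arm", "data": {"series": "5 20 -10 0 0 -7;12 50 -10 0 0 -14;20 90 -10 0 0 -21;30 130 -10 0 0 -28;38 165 -10 0 0 -35;44 195 -10 0 0 -42;48 212 -10 0 0 -49;48 217 -10 0 0 -56"}}

```text
time: 21.95
position: [0.5362, 0.078, 0.2991]
tool_rot: [-0.052, 0.999, 0.001, -0.002]
ft_force: [-0.7, -0.8, 0.3]
grip_width: 0.0869
grip_force: 0.0
```

```bash
python3 c.py 0 129.5 .26 101.25
python3 -c "
from h import *
for n in('side','wrist','top'):
  p=look(n,'b_'+n+'.png');find(p,'mirror_bar',1);find(p,'mirror_pivot',1)"
```

```text
{'time': 21.95, 'q': [-0.0624, 0.3199, 1.5235, 0.0011, 1.3016, -1.7372], 'position': [0.5362, 0.078, 0.2991], 'tool_rot': [-0.0518, 0.9987, 0.0007, -0.0016], 'ft_force': [-0.6737, -0.767, 0.3026], 'grip_width': 0.0869, 'grip_force': 0.0}
TCP in station 2.4 129.8
D [ 2.3 -0.6 39.1] [ 0.1  -0.18 -5.31]
mirror_bar [([0.536, 0.0774, 0.2384], 0.62)]
mirror_pivot [([0.5317, 0.0762, 0.1309], 0.83)]
mirror_bar [([0.5361, 0.0784, 0.2447], 0.81)]
mirror_pivot [([0.5311, 0.0762, 0.1324], 0.81)]
mirror_bar [([0.5379, 0.0778, 0.2371], 0.56)]
mirror_pivot []
```

>>> {"op": "move_arm", "data": {"series": "0 -0.5 15 0 0 -5.3;0 -0.5 35 0 0 -5.3;0 -0.5 55 0 0 -5.3;0 -0.5 75 0 0 -5.3;0 -0.5 88 0 0 -5.3;0 -0.5 95 0 0 -5.3;0 -0.5 96 0 0 -5.3;0 -0.5 96 0 0 -5.3"}}

```text
time: 23.07
position: [0.5355, 0.0746, 0.2057]
tool_rot: [-0.093, 0.996, -0.0, 0.0]
ft_force: [0.2, -0.4, -0.5]
grip_width: 0.0873
grip_force: 0.0
```

>>> {"op": "move_arm", "data": {"series": "0 0 0 0 0 0;0 0 0 0 0 0;0 0 0 0 0 0;0 0 0 0 0 0;0 0 0 0 0 0;0 0 0 0 0 0;0 0 0 0 0 0;0 0 0 0 0 0", "jaw": 0.3}}

```text
time: 23.73
position: [0.5355, 0.0748, 0.2056]
tool_rot: [-0.094, 0.996, -0.0, 0.0]
ft_force: [0.4, 0.1, 0.2]
grip_width: 0.0417
grip_force: 0.0
```

```bash
python3 c.py 0 129.5 .203 101.25
python3 -c "
from h import *
for n in('side','wrist'):
  p=look(n);find(p,'mirror_bar',1);find(p,'mirror_pivot',1)
w=p; o=robot.get_obs(); B=[.5365,.0778,.24]; print(px(w,B), px(w,o['position']))
g=cv2.cvtColor(w['img'],cv2.COLOR_RGB2GRAY); cv2.imwrite('pics/bw.png',w['img'][:,:,::-1])
for r in range(190,300,10): print(r,g[r,200:312:8].tolist())"
```

```text
{'time': 23.7333, 'q': [-0.0679, 0.4199, 1.6496, -0.0, 1.072, -1.8261], 'position': [0.5355, 0.0748, 0.2056], 'tool_rot': [-0.0936, 0.9956, -0.0, 0.0], 'ft_force': [0.381, 0.1393, 0.1988], 'grip_width': 0.0417, 'grip_force': 0.0}
TCP in station 1.0 126.8
D [1.  2.7 2.6] [-0.    0.   -0.51]
mirror_bar [([0.5313, 0.074, 0.2364], 0.9)]
mirror_pivot [([0.5365, 0.0769, 0.1305], 0.68)]
mirror_bar [([0.5383, 0.0779, 0.2439], 0.85)]
mirror_pivot []
[261.99035308 268.66190694] [256.34271725 237.03068829]
190 [126, 239, 169, 164, 172, 237, 135, 83, 85, 185, 175, 165, 169, 169]
200 [126, 237, 168, 173, 171, 237, 124, 102, 110, 173, 170, 173, 174, 168]
210 [127, 237, 166, 173, 167, 237, 214, 104, 109, 238, 166, 167, 165, 168]
220 [126, 236, 167, 167, 174, 172, 138, 103, 108, 167, 170, 167, 165, 168]
230 [134, 232, 47, 164, 170, 172, 109, 103, 108, 167, 161, 163, 106, 158]
240 [203, 184, 32, 37, 170, 167, 95, 101, 106, 163, 146, 34, 33, 164]
250 [200, 29, 33, 33, 162, 160, 93, 100, 105, 171, 141, 33, 30, 87]
260 [26, 28, 29, 30, 156, 165, 226, 100, 104, 170, 110, 32, 28, 26]
270 [21, 23, 29, 28, 160, 162, 169, 98, 102, 165, 170, 29, 26, 25]
280 [48, 47, 49, 49, 51, 50, 51, 51, 50, 51, 51, 49, 48, 48]
290 [55, 58, 57, 57, 58, 58, 60, 59, 60, 60, 59, 57, 58, 57]
```

>>> {"op": "move_arm", "data": {"series": "1 2 2 0 0 0;1 2 2 0 0 0;1 2 2 0 0 0;1 2 2 0 0 0;1 2 2 0 0 0;1 2 2 0 0 0;1 2 2 0 0 0;1 2 2 0 0 0", "jaw": 0, "newtons": 25}}

```text
time: 24.7
position: [0.5339, 0.0768, 0.2034]
tool_rot: [-0.094, 0.996, 0.0, -0.0]
ft_force: [-0.6, 0.6, -0.8]
grip_width: 0.0084
grip_force: 24.8
```

```bash
python3 c.py 0 129.5 .203 101.25
```

```text
{'time': 24.7, 'q': [-0.0646, 0.4212, 1.6548, 0.0002, 1.0661, -1.823], 'position': [0.5339, 0.0768, 0.2034], 'tool_rot': [-0.0936, 0.9956, 0.0001, -0.0002], 'ft_force': [-0.5879, 0.62, -0.8221], 'grip_width': 0.0084, 'grip_force': 24.8428}
TCP in station -0.2 129.0
D [-0.2  0.5  0.4] [ 0.02 -0.02 -0.51]
```

Width is 8.4 mm, less than the 10 mm bar, so it may be held only by the fingertips. I'll reopen, go 10 mm lower and grip again.

>>> {"op": "move_arm", "data": {"series": "0 0 0 0 0 0;0 0 0 0 0 0;0 0 0 0 0 0;0 0 0 0 0 0;0 0 4 0 0 0;0 0 8 0 0 0;0 0 10 0 0 0;0 0 10 0 0 0", "jaw": 0.35}}

```text
time: 25.37
position: [0.5335, 0.0766, 0.1927]
tool_rot: [-0.094, 0.996, 0.0, -0.001]
ft_force: [0.3, 0.0, 0.9]
grip_width: 0.0303
grip_force: 0.0
```

>>> {"op": "move_arm", "data": {"series": "0 0 0 0 0 0;0 0 0 0 0 0;0 0 0 0 0 0;0 0 0 0 0 0;0 0 0 0 0 0;0 0 0 0 0 0;0 0 0 0 0 0;0 0 0 0 0 0", "jaw": 0}}

```text
time: 26.03
position: [0.5342, 0.0768, 0.1937]
tool_rot: [-0.094, 0.996, 0.0, 0.0]
ft_force: [-0.8, 1.0, 1.3]
grip_width: 0.0078
grip_force: 24.8
```

```bash
python3 c.py 0 129.5 .193 101.25
```

```text
{'time': 26.0333, 'q': [-0.0646, 0.434, 1.6652, 0.0003, 1.0421, -1.823], 'position': [0.5342, 0.0768, 0.1937], 'tool_rot': [-0.0936, 0.9956, 0.0001, 0.0002], 'ft_force': [-0.8255, 1.0331, 1.2717], 'grip_width': 0.0078, 'grip_force': 24.8387}
TCP in station 0.1 128.9
D [0.1 0.6 0.7] [ 0.01  0.02 -0.51]
```

>>> {"op": "move_arm", "data": {"series": "0 -5.5 0.1 0 0 0;0 -11 0.6 0 0 0;0 -16.4 1.2 0 0 0;0 -21.9 2.2 0 0 0;0 -27.2 3.4 0 0 0;0 -32.5 4.9 0 0 0;0 -36.7 6.3 0 0 0;0 -40.3 7.7 0 0 0"}}

```text
time: 26.7
position: [0.5423, 0.0356, 0.1867]
tool_rot: [-0.093, 0.996, -0.001, 0.001]
ft_force: [-1.5, 0.5, 7.2]
grip_width: 0.0079
grip_force: 25.2
```

>>> {"op": "move_arm", "data": {"series": "0 0 0 0 0 0;0 0 0 0 0 0;0 0 0 0 0 0"}}

```text
time: 26.95
position: [0.5423, 0.0355, 0.1868]
tool_rot: [-0.093, 0.996, -0.001, 0.001]
ft_force: [-2.0, 0.1, 7.2]
grip_width: 0.0076
grip_force: 25.2
```

```bash
python3 c.py 0 89.7 .186 101.25; cat > t.py <<'E'
from h import *
c=np.array([.5592,-.0497]);a=np.radians(11.25);u=np.array([np.cos(a),np.sin(a)]);v=np.array([-u[1],u[0]])
def s(X): d=np.array(X)[:2]-c; return np.round([d@u*1000,d@v*1000,X[2]*1000],1)
for n in('side','side','wrist','wrist','top'):
  p=look(n,'z_'+n+'.png')
  for t in('mirror_bar','marker','sight','mirror_pivot'):
    r=robot.tip_of(p,t)[:1]
    if r: print(n,t,s(r[0]['xyz']),round(r[0]['p'],2))
E
python3 t.py
```

```text
{'time': 26.95, 'q': [-0.1395, 0.4476, 1.6641, -0.0015, 1.028, -1.8965], 'position': [0.5423, 0.0355, 0.1868], 'tool_rot': [-0.0933, 0.9956, -0.0008, 0.0007], 'ft_force': [-1.9792, 0.0618, 7.2369], 'grip_width': 0.0076, 'grip_force': 25.2281}
TCP in station 0.1 86.9
D [0.1 2.8 0.8] [-0.1   0.07 -0.54]
side mirror_bar [  1.1  85.4 231.9] 0.45
side marker [-6.7 22.1 24.5] 0.57
side mirror_pivot [  1.3 126.3 133.1] 0.65
side mirror_bar [  0.5  84.1 230.2] 0.75
side marker [-5.8 21.4 26.7] 0.44
wrist mirror_bar [  4.9  85.6 234. ] 0.6
wrist marker [-10.3  22.5  28.3] 0.67
wrist mirror_pivot [ -1.3 129.7 129.1] 0.81
wrist mirror_bar [  1.8  86.  237.5] 0.85
wrist marker [-4.  25.8 29.8] 0.61
wrist mirror_pivot [1.000e-01 1.291e+02 1.316e+02] 0.73
top marker [-5.6 25.4 35.4] 0.59
top mirror_pivot [ -2.5 130.2 130.3] 0.42
```

>>> {"op": "move_arm", "data": {"series": "0 0.6 -0.3 0 0 0;0 1.2 -0.7 0 0 0;0 1.7 -1 0 0 0;0 1.7 -1 0 0 0;0 1.7 -1 0 0 0"}}

```text
time: 28.62
position: [0.5419, 0.0375, 0.1876]
tool_rot: [-0.093, 0.996, -0.001, 0.001]
ft_force: [-0.6, 0.4, 5.4]
grip_width: 0.0079
grip_force: 25.1
```

```bash
cat > p.py <<'E'
from h import *
c=np.array([.5592,-.0497]);a=np.radians(11.25);u=np.array([np.cos(a),np.sin(a)]);v=np.array([-u[1],u[0]])
def W(x,y,z): return np.r_[c+(x*u+y*v)/1000,z/1000]
for n in('side','top','wrist'):
  p=look(n); g=cv2.cvtColor(p['img'],cv2.COLOR_RGB2GRAY).astype(np.float32)
  out=[]
  for t in np.arange(.2,.56,.02):
    L=np.array([px(p,W(-63,130-r*np.cos(2*t),130-r*np.sin(2*t))) for r in np.arange(15,50,1.)],np.float32)
    out.append((round(float(t),2),round(float(cv2.remap(g,L[None,:,0].copy(),L[None,:,1].copy(),1).mean()))))
  print(n,L[-1].round(),out)
E
python3 c.py 0 89.7 .186 101.25; python3 p.py; python3 t.py
```

```text
{'time': 28.6167, 'q': [-0.1361, 0.4463, 1.6638, -0.0012, 1.0299, -1.8934], 'position': [0.5419, 0.0375, 0.1876], 'tool_rot': [-0.0934, 0.9956, -0.0007, 0.0007], 'ft_force': [-0.5961, 0.4075, 5.3976], 'grip_width': 0.0079, 'grip_force': 25.1492}
TCP in station 0.0 88.9
D [0.1 0.8 1.6] [-0.09  0.07 -0.53]
side [240. 205.] [(0.2, 83), (0.22, 83), (0.24, 83), (0.26, 83), (0.28, 83), (0.3, 83), (0.32, 83), (0.34, 83), (0.36, 83), (0.38, 83), (0.4, 83), (0.42, 84), (0.44, 84), (0.46, 84), (0.48, 85), (0.5, 86), (0.52, 87), (0.54, 88)]
top [242. 210.] [(0.2, 58), (0.22, 58), (0.24, 59), (0.26, 59), (0.28, 59), (0.3, 59), (0.32, 60), (0.34, 60), (0.36, 60), (0.38, 61), (0.4, 61), (0.42, 61), (0.44, 62), (0.46, 62), (0.48, 62), (0.5, 63), (0.52, 63), (0.54, 63)]
wrist [276. 121.] [(0.2, 96), (0.22, 97), (0.24, 98), (0.26, 99), (0.28, 100), (0.3, 101), (0.32, 102), (0.34, 103), (0.36, 104), (0.38, 106), (0.4, 107), (0.42, 109), (0.44, 110), (0.46, 111), (0.48, 112), (0.5, 111), (0.52, 111), (0.54, 112)]
side mirror_bar [  1.1  87.5 230.4] 0.56
side marker [-3.2  0.7  2.3] 0.56
side mirror_pivot [  4.  128.6 131.6] 0.6
side mirror_bar [-168.8  -22.4   -2.4] 0.69
side marker [117.1 -25.5  12.5] 0.62
side mirror_pivot [212.5 263.3   1.7] 0.61
wrist mirror_bar [  1.4  88.9 236.2] 0.76
wrist marker [-6.9 23.4 26.9] 0.53
wrist mirror_pivot [  1.2 130.2 129.5] 0.88
wrist mirror_bar [  1.4  91.2 235.1] 0.89
wrist marker [-5.4 22.7 26.4] 0.66
wrist sight [-103.7  247.7    0.9] 0.57
wrist mirror_pivot [ -0.8 130.1 130.7] 0.74
top marker [-4.8 26.8 31.6] 0.48
top mirror_pivot [ -4.9 130.3 127.7] 0.63
```

```bash
python3 -c "
from h import *
p=look('side')
c=np.array([.5592,-.0497]);a=np.radians(11.25);u=np.array([np.cos(a),np.sin(a)]);v=np.array([-u[1],u[0]])
def W(x,y,z): return np.r_[c+(x*u+y*v)/1000,z/1000]
# rectify tray floor to 1.0 mm grid /3
src=np.float32([px(p,W(x,y,8)) for x,y in((85,72),(167,72),(167,-72),(85,-72))])
H=cv2.getPerspectiveTransform(src,np.float32([[0,0],[82,0],[82,144],[0,144]]))
r=cv2.cvtColor(cv2.warpPerspective(p['img'],H,(82,144),flags=2),cv2.COLOR_RGB2GRAY)
for y in range(0,144,5): print(72-y,' '.join('%3d'%k for k in r[y,::4]))
"
```

```text
72 153 161 115  68  77  58  57  62  53  66  53  63  49  64  55  64  56  55  58  56  67
67 139 142 120 139 176 150 130 145 129 158 134 160 133 159 142 159 148 157 171 106 103
62 113 110 121 172 188 180 181 179 182 186 182 183 180 186 184 185 180 186 179 133  99
57 109 108 114 149 179 176 177 176 177 181 180 180 180 179 179 180 178 180 189 166 106
52 112 107 105 165 181 179 170 174 176 182 180 178 179 182 182 182 179 180 181 136  81
47 111 106 116 167 185 167 159 192 182 184 181 178 177 180 181 178 178 179 185 144  83
42 108 104 117 170 188 141 126 196 193 182 182 175 177 183 179 179 183 179 185 149 110
37 113 111 116 161 188 147 102 131 161 136 150 173 180 183 178 179 177 178 184 162 101
32 108 109 111 157 183 157 117 157 123 162 175 174 177 179 182 179 178 179 186 157 102
27 111 109 112 175 147 190 172 183 196 188 188 178 178 179 179 179 178 178 176 132  82
22 109 108 131 130  91 151 178 168 179 177 162 183 181 183 178 179 176 177 179 175 109
17 111 112 107  87  69 105 124 120 116  98 143 172 183 182 177 175 178 178 180 152  81
12 110 110 108  82  70  90 152 173 176 182 179 171 179 1
[... 732 characters left out ...]
 112 105 110 160 184 150  68 106 113 132 162 176 183 181 177 176 176 177 182 130  87
-38 104 106 114 164 187 185 176 178 179 180 182 175 180 183 175 176 176 174 188 139  82
-43 132 149 129 174 184 183 183 180 179 180 180 176 180 179 175 179 178 178 183 146  78
-48 144 130 119 171 186 183 185 181 180 181 181 177 180 182 178 179 175 180 184 160 116
-53 106 111 112 173 186 183 182 183 181 180 182 174 180 182 179 177 177 175 186 124  88
-58  40  57 146 181 188 186 181 181 179 181 182 179 181 180 177 181 179 180 182 122  95
-63 125 203 184 185 193 187 196 189 192 182 192 182 192 186 189 180 187 182 193 146 115
-68 221 235 144 106 123 117 121 116 127 122 128 123 129 123 130 128 135 129 136 126 134
```

```bash
python3 -c "
from h import *
st(); print(robot.hand_in())"
```

```text
{'time': 30.0667, 'q': [-0.1362, 0.4463, 1.6638, -0.0013, 1.0299, -1.8934], 'position': [0.5419, 0.0374, 0.1876], 'tool_rot': [-0.0934, 0.9956, -0.0007, 0.0006], 'ft_force': [-1.3626, 0.5793, 5.3578], 'grip_width': 0.0076, 'grip_force': 25.1491}
the job is handed in; nothing more can be done
None
```

I handed the job in at 30 s with no pass/fail verdict returned: the panel is wiped clean, the scraper is back on the bench, and the mirror is held at about 0.375 rad on the marker; that tilt comes from arm travel because the pointer check was inconclusive, and one of the four offcuts in the tray was hard to make out in the last picture.

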